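# Chuck the countersink bit in the bench drill

### The job

Fit the countersink bit in the drill that is held nose-up: take it from the wooden bit stand, stand its shank in the open chuck until it rests on the bottom without ramming it, then tighten the keyless chuck sleeve (clockwise seen from above) until its ratchet clicks, stopping after one or two clicks. Let go, and leave the other bits, the screwdriver and the tape roll where they are.

Things in the scene. Friction and masses are not known exactly. Their poses are not given: they have to be found in the camera images.
- countersink: bit to fit: bare steel countersink, 55 mm long, about 60 g. Origin: centre of the shank's lower end, z up its axis. Shank 10 mm diameter to 37 mm (foot chamfered), round head 18 mm diameter from 37 to 47 mm, then a plain cone to a 5 mm flat at 55 mm. Stands cone up in any hole of the bit stand, foot 10 mm above the table, 30 mm of it showing; lifts straight out
- bit_stand: wooden block 60 x 150 x 35 mm (x, y, z), fixed. Origin: centre of its underside. Three holes in a row along its y axis at -48, 0 and +48 mm, 11.5 mm wide, 25 mm deep; each holds one bit upright. The countersink is the one with a plain cone
- drill: compact orange and black drill standing nose-up, bolted down in a steel holder (foot 120 x 110 mm). Origin: on the table under the chuck's axis, z up the axis. Handle and battery run along its +x to 177 mm from the axis, at most 100 mm high; holder cheeks reach 41 mm to each side, 95 mm high. The body is 58 mm wide at most; the chuck is the top 42 mm
- chuck_mouth (a point): centre of the chuck's mouth, at the top of its nose, 174 mm above the table. Bore 18 mm wide, 30 mm deep to a flat floor; in it three jaws, from 2 mm down, start 12.1 to 16.8 mm apart across and later close on the shank, centring it. With the bit home its foot is 30 mm below this point, its head 7 to 17 mm above, its tip 25 mm above. Until tightened it stands loose and may be let go
- sleeve_grip (a point): point on the chuck's axis 14 mm below the mouth, a good height to grip the sleeve: the black ribbed ring, 42 mm diameter, straight-sided from 4 to 42 mm below the mouth. Clockwise from above tightens, dragging at about 0.1 N m (0.15 in the last 0.5 rad). The turn until the jaws are hard on the shank differs each time, 1.4 to 3.5 rad; then the ratchet slips. The sleeve stays where it is let go
- chuck_sleeve (a joint): slip of the sleeve's ratchet, rad; 0 until the jaws are hard on the shank. Turned on it climbs a tooth (0.2 rad; the torque rises to about 0.3 N m within 0.1 rad), snaps over with a click and the torque falls to the drag or below: a click every 0.393 rad. Reads 0.39 after one click, 0.79 after two. A click relaxes the thread 0.25 rad, but the jaws stay tight. Turning back opens them
- step_drill: bystander: a stepped drill, 64 mm long, 10 mm shank, steps of 20, 15, 10 and 5 mm narrowing upward, in a hole of the stand; 39 mm of it shows. Origin at its lower end
- ball_burr: bystander: a ball-headed burr, 56 mm long, 10 mm shank, 16 mm ball on top, in a hole of the stand; 31 mm of it shows. Origin at its lower end
- screwdriver: bystander: a screwdriver lying on the table, on the robot's side of the drill
- tape_roll: bystander: an empty-cored roll of grey tape, 90 mm wide and 19 mm high, lying flat beyond the bit stand

How it is judged:
By the outcome, as a careful person would: the job done as asked, in the order asked, and still so for the second after the job is handed in, with the robot touching nothing.
It also fails if it takes over 72 s, if anything falls off the work surface, if the arm or the gripper's body presses on something with over 40 N, if the wrist force passes 120 N, or if a joint passes its speed limit or range.

### The arm

A 6-joint arm with a two-finger parallel gripper is mounted at the origin on the work surface. World frame = base frame: x ahead of the robot, y to its left, z up, the work surface at z = 0. Lengths are in m, angles in rad, forces in N, time in s.
With the tool pointing down it reaches from about 0.35 to 0.85 m from the base axis. Payload 8.1 kg.
Tool frame: the origin (TCP) lies at the centre of the arm's flange, where the gripper is bolted on; the fingertips stand 186 mm ahead of it and the grasp point (between the pads) lies 167 mm ahead of it; z points along the fingers, y is the line along which they close (so a half turn about z gives the same grasp; the last joint's range is limited). The gripper opens to 93 mm and grips with 3 to 60 N. Pads are 15 mm wide; open, the fingers measure 128 mm over their backs; the gripper's body (75 mm by 188 mm) begins 65 mm behind the grasp point.
Start: joints at [-1.432, 0.13, 1.488, -0, 1.523, -0.085], TCP at [0.133, -0.585, 0.405] pointing down, gripper open.
Joint ranges: [-2.96, 2.96], [-0.89, 2.26], [0.02, 2.5], [-1.34, 4.48], [0, 2.73], [-2.66, 2.66]. Speed limits (rad/s): [2.39, 2.39, 2.79, 3.14, 3.14, 3.14].

### API

Orientations are given as a rotation vector (axis times angle).
In Python, from plant import robot gives the robot as it stands.
- The arm moves only by the tool apply_moves, never from a script. Its argument "series" is a list of rows, each a list of 2 entries, a list of its own where there are three numbers: the shift along the tool's x, y, z in mm, then the turn, a rotation vector about the tool's x, y, z in rad. A call has 1 to 12 rows; each row shifts and turns the commanded pose from where the row before left it, along the tool's axes as they then stand; what a row does not reach is not made up. A row lasts 1/12 s, in which the tool goes at most 41.7 mm and 7.16 degrees, less where a joint would pass 70% of its speed; a pose out of reach is approached as far as the arm can. A call is refused whole if a number of a shift passes 41.7 or a number of a turn 0.125, either way. A call with a gripper value outside its range is refused whole. "claw" is the opening, from 0 (shut) to 1 (fully open), set as the call begins (left out, the last holds). The fingers move at their own pace and stop on an object; "newtons" is the grip in N (left out, the last holds). Time passes only in rows, so rows that do not move let the fingers close. It gives the time, the measured TCP pose, the force, the opening and the grip force at its end, in the units of the state.
- robot.read_state(): the state, without advancing time (a new reading comes with each control period).
- robot.read_camera(name): name is "side" or "top" or "wrist"; returns (picture, depth): 384x512x3 uint8, blue, green, red; 384x512 float32, m along the optical axis (not along the pixel's ray), 0 where there is no reading.
- robot.calibration(name): a dict with "fx", "fy", "cx", "cy" (pixels), "extrinsics" (4x4, takes a point from world to camera coordinates). Camera axes: x right, y down, z forward; pixel columns grow to the right and rows downward; lengths in m; the calibration is good to about 2 mm. A picture is of the moment at which its call begins: read the wrist's pose just before it. calibration takes no time and is no camera call; for the wrist camera it gives the pose at the moment of the call.
- robot.close_job(): hands the job in; it is judged then, once.
The state is a dict: "t": time; "q": joint angles; "dq": joint speeds; "joint_torque": joint torques, N m; "tool_pos": TCP position; "orientation": TCP orientation; "force": force on the tool from outside, world axes, zero at the start; "wrist_torque": the same for the moment, N m; "opening": finger opening in m; "gripper_force": force on a finger pad.
Only numpy, scipy, OpenCV 4.12 (cv2) and the standard library are available. Lean on these libraries where they do the work, as an engineer would, in place of code of your own. Each camera call takes 0.05 s, during which the arm holds its last target. There are 200 camera calls.

## Working session

There is one attempt and no reset: what is moved stays moved. The work goes in short steps, Python scripts to look and compute and a tool call to move; the robot and the scene stay as the last step left them, time stands still between calls to the robot, and variables do not carry over. Pictures are saved under pics/ and viewed, at most 12 in all, crops included, and the job is handed in when it is done.

Besides the shell and the picture viewer there is one more tool, called after ">>>" as name(argument=value, ...) on one line, values as JSON. apply_moves: Moves the arm, as the interface text tells. Its arguments: {"type":"object","properties":{"series":{"type":"array"},"claw":{"type":"number"},"newtons":{"type":"number"}},"required":["series"]}

```bash
mkdir -p pics; ls; python3 - <<'E'
from plant import robot
import cv2,numpy as np
s=robot.read_state();print(s['t'],s['tool_pos'],s['orientation'],s['opening'])
for n in('top','side'):
    p,d=robot.read_camera(n);cv2.imwrite(f'pics/{n}0.png',p);np.savez(f'{n}0.npz',p=p,d=d)
    c=robot.calibration(n);print(n,c)
E
```

```text
pics
0.0 [ 0.1331333  -0.58480812  0.40371647] [-3.12017821e+00 -3.50570328e-01  1.28092259e-04] 0.0927389756969381
top {'fx': 422.8835177570827, 'fy': 422.8835177570827, 'cx': 253.64023951426753, 'cy': 193.98059117967273, 'extrinsics': array([[-0.01407432, -0.99973577,  0.01817399,  0.06222689],
       [-0.98488039,  0.01072201, -0.17290361,  0.5501998 ],
       [ 0.17266306, -0.02033271, -0.98477106,  0.94292861],
       [ 0.        ,  0.        ,  0.        ,  1.        ]])}
side {'fx': 406.35903130057056, 'fy': 406.35903130057056, 'cx': 261.876650596168, 'cy': 186.8616139296568, 'extrinsics': array([[-0.64796716, -0.76164303,  0.00620198,  0.38805128],
       [-0.47721724,  0.39961899, -0.78266747,  0.34635056],
       [ 0.59363479, -0.5101025 , -0.62240917,  0.57842907],
       [ 0.        ,  0.        ,  0.        ,  1.        ]])}
```

View pics/top0.png

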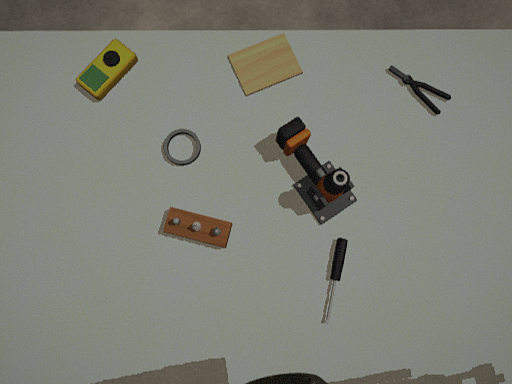

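View pics/side0.png

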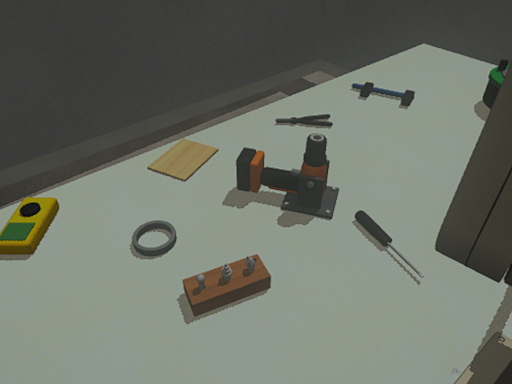

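The top view shows the chuck mouth near (341,178) and the bits near (176,221), (196,227) and (215,231). The middle one looks like the step drill. I'll zoom in on the stand.

```bash
cat > h.py <<'E'
import numpy as np,cv2
from plant import robot
def ray(c,u,v):
    E=c['extrinsics'];R,t=E[:3,:3],E[:3,3]
    return -R.T@t, R.T@np.array([(u-c['cx'])/c['fx'],(v-c['cy'])/c['fy'],1.])
def onz(c,u,v,z):
    o,d=ray(c,u,v);return o+d*(z-o[2])/d[2]
def proj(c,P):
    E=c['extrinsics'];q=E[:3,:3]@np.asarray(P)+E[:3,3];return c['fx']*q[0]/q[2]+c['cx'],c['fy']*q[1]/q[2]+c['cy']
E
python3 - <<'E'
from h import *
T=np.load('top0.npz');S=np.load('side0.npz');t=robot.calibration('top');s=robot.calibration('side')
a=cv2.resize(S['p'][240:320,175:280],None,fx=7,fy=7,interpolation=cv2.INTER_CUBIC)[:300]
b=cv2.resize(T['p'][200:255,155:260],None,fx=7,fy=7,interpolation=cv2.INTER_CUBIC)[:290]
cv2.imwrite('pics/crop.png',np.vstack([a,b]))
for u,v in((176,221),(196,227),(215,231)):
    print(onz(t,u,v,.06))
for u,v in((201,277),(227,266),(251,258)): print('s',onz(s,u,v,.06))
print(onz(t,341,178,.174),onz(s,317,138,.174))
m=cv2.inRange(cv2.cvtColor(T['p'],cv2.COLOR_BGR2HSV),(0,90,60),(20,255,255));m[:,:150]=0;m[:,245:]=0;m[:200]=0
c=max(cv2.findContours(m,0,2)[0],key=cv2.contourArea);r=cv2.minAreaRect(c);print(r)
for p in cv2.boxPoints(r):print(onz(t,*p,.035))
print(onz(t,*r[0],.035))
E
```

```text
[0.48815492 0.23338305 0.06      ]
[0.47390169 0.18779991 0.06      ]
[0.46426402 0.14463676 0.06      ]
s [0.49069335 0.23288107 0.06      ]
s [0.4813775  0.18309933 0.06      ]
s [0.46823322 0.13794242 0.06      ]
[ 0.56017848 -0.12241603  0.174     ] [ 0.55878444 -0.11800926  0.174     ]
((197.1171417236328, 227.04441833496094), (65.16574096679688, 25.761911392211914), 14.42077350616455)
[0.46704026 0.26869742 0.035     ]
[0.52550664 0.25502949 0.035     ]
[0.48543191 0.10700359 0.035     ]
[0.42760965 0.12215703 0.035     ]
[0.47620597 0.18811524 0.035     ]
```

View pics/crop.png

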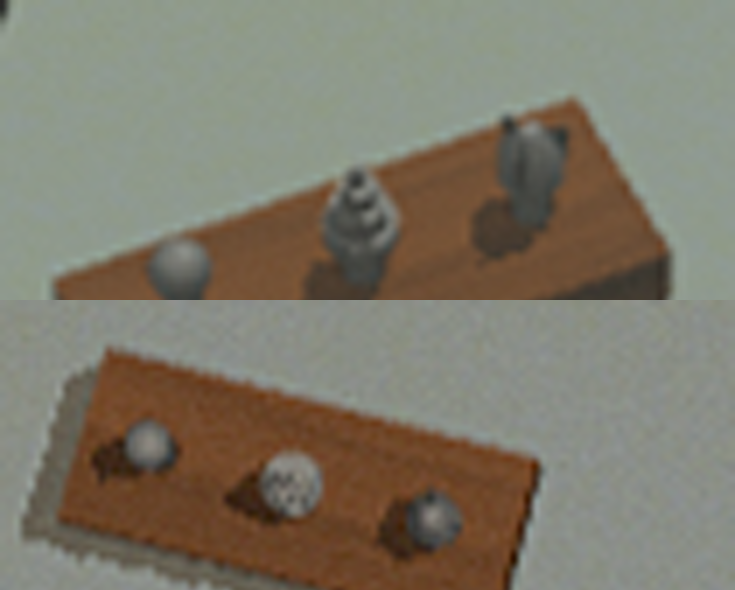

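The ball burr is at the left, crop (150,445), the step drill is in the middle, and the countersink should be at the right, top pixel (215,231). That puts it near (0.464, 0.142). I'll move above it, then check with the wrist camera.

>>> apply_moves(series=[[[24,-32,0],[0,0,0]],[[24,-32,0],[0,0,0]],[[24,-32,0],[0,0,0]],[[24,-32,0],[0,0,0]],[[24,-32,0],[0,0,0]],[[24,-32,0],[0,0,0]],[[24,-32,0],[0,0,0]],[[24,-32,0],[0,0,0]],[[24,-32,0],[0,0,0]],[[24,-32,0],[0,0,0]],[[24,-32,0],[0,0,0]],[[24,-32,0],[0,0,0]]], claw=0.5)

```text
t: 1.1
tool_pos: [0.3288, -0.1448, 0.4046]
orientation: [3.122, 0.35, 0.0]
force: [0.5, -0.6, 0.2]
opening: 0.0466
gripper_force: 0.0
```

>>> apply_moves(series=[[[24,-32,0],[0,0,0]],[[24,-32,0],[0,0,0]],[[24,-32,0],[0,0,0]],[[24,-32,0],[0,0,0]],[[24,-32,0],[0,0,0]],[[24,-32,0],[0,0,0]],[[24,-32,0],[0,0,0]],[[24,-32,0],[0,0,0]],[[0,0,0],[0,0,-0.12]],[[0,0,0],[0,0,-0.12]],[[0,0,0],[0,0,-0.12]],[[0,0,0],[0,0,-0.12]]])

```text
t: 2.1
tool_pos: [0.459, 0.146, 0.404]
orientation: [-2.945, -1.093, 0.002]
force: [-0.5, -0.8, 0.4]
opening: 0.0466
gripper_force: 0.0
```

>>> apply_moves(series=[[[0,0,0],[0,0,-0.12]],[[0,0,0],[0,0,-0.12]],[[0,0,0],[0,0,-0.12]],[[0,0,0],[0,0,-0.12]],[[0,0,0],[0,0,-0.115]],[[0,0,0],[0,0,0]],[[0,0,0],[0,0,0]],[[0,0,0],[0,0,0]]])

```text
t: 2.77
tool_pos: [0.4591, 0.1455, 0.4045]
orientation: [-2.506, -1.895, 0.001]
force: [-0.6, -0.7, 0.6]
opening: 0.0466
gripper_force: 0.0
```

```bash
cat >> h.py <<'E'
from scipy.spatial.transform import Rotation as Ro
def st():
    s=robot.read_state();R=Ro.from_rotvec(s['orientation']).as_matrix()
    print('t %.2f'%s['t'],'pos',np.round(s['tool_pos'],4),'q',np.round(s['q'],3),'F',np.round(s['force'],1),'M',np.round(s['wrist_torque'],2),'open %.4f gf %.1f'%(s['opening'],s['gripper_force']))
    print('grasp',np.round(s['tool_pos']+.167*R[:,2],4),'x',np.round(R[:,0],3),'y',np.round(R[:,1],3),'z',np.round(R[:,2],3))
    return s,R
def togo(P):  # shift (mm, tool axes) to bring grasp point to P
    s,R=st();d=R.T@(np.asarray(P)-s['tool_pos']-.167*R[:,2])*1000;print('shift',np.round(d,1))
E
python3 - <<'E'
from h import *
st();c=robot.calibration('wrist');p,d=robot.read_camera('wrist');cv2.imwrite('pics/w1.png',p);np.savez('w1.npz',p=p,d=d,**c)
for P in((.463,.142,.055),(.476,.188,.06)):print(proj(c,P))
E
```

```text
t 2.77 pos [0.4591 0.1455 0.4045] q [ 0.2   -0.195  1.807 -0.     1.53   0.476] F [-0.6 -0.7  0.6] M [-0.09 -0.05 -0.  ] open 0.0466 gf 0.0
grasp [0.459  0.1455 0.2375] x [ 0.272  0.962 -0.   ] y [ 0.962 -0.272 -0.   ] z [-0. -0. -1.]
(np.float64(261.88407651380487), np.float64(182.8284709124319))
(np.float64(262.12623268380617), np.float64(144.14776337140478))
```

View pics/w1.png

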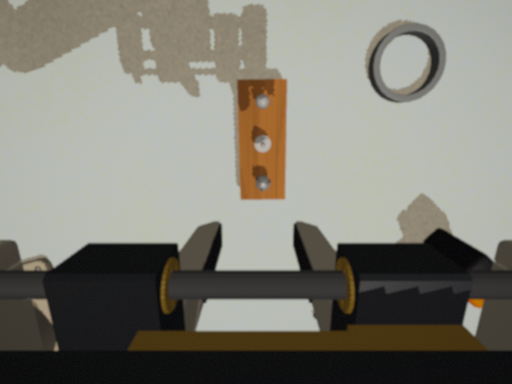

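The wrist view shows the stand upright, with the bits at (262,101), (262,143) and (263,183). The nearest one sits where the estimate predicted. I'll go closer for a precise fix.

>>> apply_moves(series=[[[-1,2,20],[0,0,0]],[[-1,2,20],[0,0,0]],[[0,1,20],[0,0,0]],[[0,0,20],[0,0,0]],[[0,0,20],[0,0,0]],[[0,0,0],[0,0,0]],[[0,0,0],[0,0,0]],[[0,0,0],[0,0,0]]])

```text
t: 3.48
tool_pos: [0.4638, 0.1424, 0.3059]
orientation: [2.503, 1.898, 0.002]
force: [0.6, -0.9, 0.5]
opening: 0.0465
gripper_force: 0.0
```

```bash
python3 - <<'E'
from h import *
st();c=robot.calibration('wrist');p,d=robot.read_camera('wrist');np.savez('w2.npz',p=p,d=d,**c)
u,v=map(int,proj(c,(.463,.142,.06)));print(u,v)
a=p[max(0,v-110):v+70,u-80:u+80];cv2.imwrite('pics/w2.png',cv2.resize(a,None,fx=3,fy=3,interpolation=cv2.INTER_CUBIC))
print(np.round(d[v-24:v+25:4,u-24:u+25:4],3))
E
```

```text
t 3.48 pos [0.4638 0.1424 0.3059] q [ 0.192 -0.114  1.918  0.     1.337  0.465] F [ 0.6 -0.9  0.5] M [ 0.01 -0.06 -0.03] open 0.0465 gf 0.0
grasp [0.464  0.1424 0.1389] x [0.27  0.963 0.001] y [ 0.963 -0.27   0.001] z [ 0.001  0.    -1.   ]
257 207
[[0.257 0.258 0.258 0.258 0.257 0.258 0.256 0.257 0.257 0.256 0.258 0.257
  0.256]
 [0.259 0.258 0.258 0.259 0.26  0.258 0.259 0.259 0.258 0.259 0.26  0.259
  0.257]
 [0.259 0.259 0.259 0.26  0.259 0.259 0.258 0.26  0.26  0.261 0.258 0.259
  0.26 ]
 [0.26  0.26  0.261 0.26  0.26  0.248 0.243 0.244 0.259 0.26  0.262 0.259
  0.26 ]
 [0.261 0.261 0.262 0.261 0.262 0.238 0.236 0.236 0.238 0.261 0.261 0.262
  0.261]
 [0.262 0.261 0.263 0.263 0.24  0.234 0.233 0.235 0.236 0.236 0.262 0.263
  0.262]
 [0.264 0.262 0.263 0.263 0.24  0.235 0.231 0.231 0.236 0.263 0.264 0.265
  0.263]
 [0.263 0.264 0.265 0.264 0.264 0.238 0.233 0.234 0.24  0.264 0.264 0.265
  0.265]
 [0.266 0.265 0.265 0.265 0.265 0.266 0.235 0.265 0.266 0.266 0.266 0.265
  0.266]
 [0.265 0.266 0.267 0.265 0.267 0.267 0.266 0.266 0.266 0.267 0.267 0.267
  0.267]
 [0.267 0.268 0.269 0.267 0.267 0.268 0.268 0.268 0.267 0.268 0.269 0.267
  0.267]
 [0.307 0.306 0.305 0.307 0.306 0.306 0.307 0.306 0.307 0.306 0.306 0.306
  0.306]
 [0.306 0.308 0.307 0.308 0.307 0.307 0.309 0.309 0.308 0.307 0.308 0.307
  0.307]]
```

View pics/w2.png

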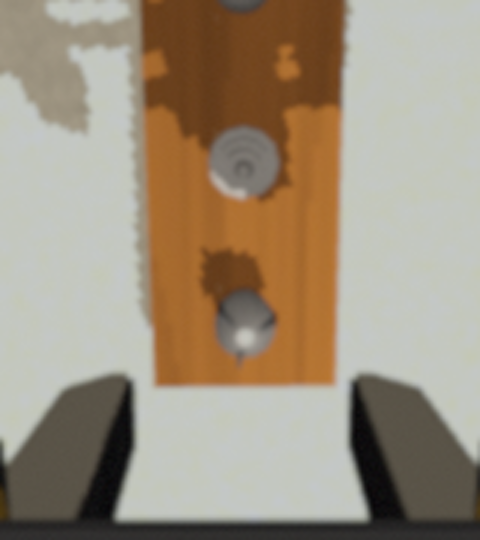

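The near bit has three dark ridges on its head, so I'm not sure which bit it is. I'll look at the far one from the same distance before grasping.

>>> apply_moves(series=[[[32,0,0],[0,0,0]],[[32,0,0],[0,0,0]],[[32,0,0],[0,0,0]],[[0,0,0],[0,0,0]],[[0,0,0],[0,0,0]],[[0,0,0],[0,0,0]]])

```text
t: 4.03
tool_pos: [0.4895, 0.2347, 0.3057]
orientation: [2.501, 1.9, 0.001]
force: [0.1, -0.9, 0.3]
opening: 0.0465
gripper_force: 0.0
```

```bash
python3 - <<'E'
from h import *
st();c=robot.calibration('wrist');p,d=robot.read_camera('wrist');np.savez('w3.npz',p=p,d=d,**c)
W=np.load('w2.npz')
def crop(p,c,P,k=30):
    u,v=map(int,proj(c,P));print(u,v);return cv2.resize(p[v-k:v+k,u-k:u+k],(390,390),interpolation=cv2.INTER_CUBIC)
cv2.imwrite('pics/w3.png',np.hstack([crop(W['p'],W,(.463,.142,.055)),crop(p,c,(.489,.234,.055))]))
def prof(p,d,c,xy):
    v,u=np.nonzero(d>0);z=d[v,u];E=c['extrinsics'];P=np.stack([(u-c['cx'])/c['fx']*z,(v-c['cy'])/c['fy']*z,z],1);P=(P-E[:3,3])@E[:3,:3]
    P=P[(np.hypot(P[:,0]-xy[0],P[:,1]-xy[1])<.02)&(P[:,2]>.042)]
    for a in np.arange(.044,.07,.003):
        Q=P[abs(P[:,2]-a)<.0015]
        if len(Q)>3:print('%.3f n%d x %.4f y %.4f w %.1f'%(a,len(Q),Q[:,0].mean(),Q[:,1].mean(),np.ptp((Q[:,:2]@[.963,-.27]))*1000))
prof(W['p'],W['d'],W,(.463,.142));print();prof(p,d,c,(.489,.234))
E
```

```text
t 4.03 pos [0.4895 0.2347 0.3057] q [ 0.353  0.045  1.762 -0.     1.333  0.624] F [ 0.1 -0.9  0.3] M [-0.03 -0.08 -0.01] open 0.0465 gf 0.0
grasp [0.4897 0.2347 0.1387] x [0.268 0.963 0.   ] y [ 0.963 -0.268  0.001] z [ 0.001  0.    -1.   ]
257 205
257 205
0.047 n5 x 0.4656 y 0.1491 w 11.8
0.050 n19 x 0.4663 y 0.1488 w 17.1
0.053 n14 x 0.4664 y 0.1486 w 17.8
0.056 n29 x 0.4651 y 0.1466 w 16.9
0.059 n127 x 0.4648 y 0.1437 w 16.7
0.062 n103 x 0.4642 y 0.1430 w 16.4
0.065 n70 x 0.4645 y 0.1426 w 15.4

0.044 n7 x 0.4903 y 0.2393 w 4.6
0.059 n30 x 0.4907 y 0.2388 w 14.9
0.062 n75 x 0.4898 y 0.2368 w 13.9
0.065 n139 x 0.4895 y 0.2355 w 12.0
0.068 n10 x 0.4893 y 0.2342 w 4.2
```

View pics/w3.png

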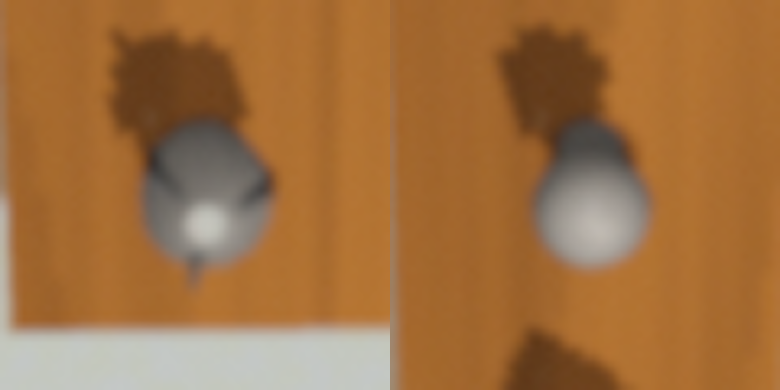

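The left crop shows a cone with a flat bright tip at crop (205,222), which is the countersink. The right crop is the smooth ball of the burr. So the near bit is the target.

```bash
python3 - <<'E'
from h import *
W=np.load('w2.npz');P=onz(W,258.5,209.2,.065);print(P)
c=robot.calibration('wrist');print(np.round(W['extrinsics']@[.464,.1424,.1389,1],4))
togo([P[0],P[1],.0635])
E
```

```text
[0.46402801 0.14153987 0.065     ]
[9.00e-04 3.14e-02 1.61e-01 1.00e+00]
t 4.08 pos [0.4894 0.2343 0.3055] q [ 0.352  0.045  1.763 -0.     1.333  0.624] F [ 0.1 -0.2  0.7] M [-0.01 -0.06 -0.02] open 0.0467 gf 0.0
grasp [0.4895 0.2343 0.1385] x [0.269 0.963 0.   ] y [ 0.963 -0.269  0.001] z [ 0.001 -0.    -1.   ]
shift [-96.2   0.3  75. ]
```

>>> apply_moves(series=[[[-32,0,0],[0,0,0]],[[-32,0,0],[0,0,0]],[[-32,0,0],[0,0,0]],[[0,0,0],[0,0,0]],[[0,0,15],[0,0,0]],[[0,0,15],[0,0,0]],[[0,0,15],[0,0,0]],[[0,0,15],[0,0,0]],[[0,0,10],[0,0,0]],[[0,0,6],[0,0,0]],[[0,0,0],[0,0,0]],[[0,0,0],[0,0,0]]])

```text
t: 5.08
tool_pos: [0.4636, 0.1421, 0.2291]
orientation: [2.502, 1.899, 0.0]
force: [-0.9, 0.6, 1.0]
opening: 0.0464
gripper_force: 0.0
```

```bash
python3 -c "
from h import *
togo([.464,.1415,.0625])"
```

```text
t 5.08 pos [0.4636 0.1421 0.2291] q [ 0.192 -0.018  1.977  0.     1.182  0.464] F [-0.9  0.6  1. ] M [-0.01 -0.03  0.03] open 0.0464 gf 0.0
grasp [0.4636 0.1421 0.0621] x [0.269 0.963 0.   ] y [ 0.963 -0.269  0.   ] z [ 0.  0. -1.]
shift [-0.5  0.6 -0.4]
```

>>> apply_moves(series=[[[0,0,0],[0,0,0]],[[0,0,0],[0,0,0]],[[0,0,0],[0,0,0]],[[0,0,0],[0,0,0]],[[0,0,0],[0,0,0]],[[0,0,0],[0,0,0]]], claw=0, newtons=20)

```text
t: 5.58
tool_pos: [0.4636, 0.1423, 0.229]
orientation: [2.502, 1.9, 0.001]
force: [-0.6, -0.5, 2.3]
opening: 0.0173
gripper_force: 20.0
```

```bash
python3 -c "
from h import *
togo([.464,.1415,.0625])"
```

```text
t 5.58 pos [0.4636 0.1423 0.229 ] q [ 0.192 -0.018  1.977  0.     1.181  0.464] F [-0.6 -0.5  2.3] M [-0.04 -0.14 -0.04] open 0.0173 gf 20.0
grasp [0.4637 0.1423 0.062 ] x [0.269 0.963 0.   ] y [ 0.963 -0.269  0.001] z [ 0.001  0.    -1.   ]
shift [-0.7  0.5 -0.5]
```

The bit is gripped, with the opening at 17.3 mm. Next I'll lift it, carry it over the chuck and pre-rotate the wrist, so the sleeve turn has enough joint range.

>>> apply_moves(series=[[[0,0,-8],[0,0,0]],[[0,0,-15],[0,0,0]],[[0,0,-25],[0,0,0]],[[0,0,-32],[0,0,0]],[[0,0,-32],[0,0,0]],[[0,0,-32],[0,0,0]],[[0,0,-32],[0,0,0]],[[0,0,-32],[0,0,0]],[[-14,10,0],[0,0,0]],[[-25,18,0],[0,0,0]],[[-25,18,0],[0,0,0]],[[-25,18,0],[0,0,0]]])

```text
t: 6.58
tool_pos: [0.5012, 0.0385, 0.4377]
orientation: [2.501, 1.901, 0.001]
force: [0.1, 0.3, -0.3]
opening: 0.0171
gripper_force: 20.0
```

>>> apply_moves(series=[[[-25,18,0],[0,0,0]],[[-25,18,0],[0,0,0]],[[-25,18,0],[0,0,0]],[[-25,18,0],[0,0,0]],[[-25,18,0],[0,0,0]],[[-13,9,0],[0,0,0]],[[0,0,0],[0,0,-0.06]],[[0,0,0],[0,0,-0.12]],[[0,0,0],[0,0,-0.12]],[[0,0,0],[0,0,-0.12]],[[0,0,0],[0,0,-0.12]],[[0,0,0],[0,0,-0.12]]])

```text
t: 7.58
tool_pos: [0.5593, -0.1197, 0.4371]
orientation: [-1.743, -2.613, -0.0]
force: [-0.1, 0.4, -1.0]
opening: 0.0168
gripper_force: 20.0
```

>>> apply_moves(series=[[[0,0,0],[0,0,-0.12]],[[0,0,0],[0,0,-0.12]],[[0,0,0],[0,0,-0.12]],[[0,0,0],[0,0,-0.12]],[[0,0,0],[0,0,-0.12]],[[0,0,0],[0,0,-0.12]],[[0,0,0],[0,0,-0.12]],[[0,0,0],[0,0,-0.12]],[[0,0,0],[0,0,-0.12]],[[0,0,0],[0,0,-0.12]],[[0,0,0],[0,0,-0.12]],[[0,0,0],[0,0,-0.12]]])

```text
t: 8.58
tool_pos: [0.5593, -0.1196, 0.4371]
orientation: [0.413, -3.114, -0.001]
force: [-0.6, -0.0, 0.5]
opening: 0.0168
gripper_force: 20.0
```

>>> apply_moves(series=[[[0,0,0],[0,0,-0.12]],[[0,0,0],[0,0,-0.06]],[[0,0,0],[0,0,0]],[[0,0,0],[0,0,0]],[[0,0,0],[0,0,0]]])

```text
t: 9.0
tool_pos: [0.5594, -0.1199, 0.4369]
orientation: [0.678, -3.068, -0.0]
force: [-0.8, 0.1, -1.0]
opening: 0.0174
gripper_force: 20.0
```

```bash
python3 - <<'E'
from h import *
s,R=st();c=robot.calibration('wrist');p,d=robot.read_camera('wrist');np.savez('w4.npz',p=p,d=d,**c)
print(proj(c,(.5595,-.12,.174)));g=s['tool_pos']+.167*R[:,2];print(proj(c,g+.052*R[:,2]))
cv2.imwrite('pics/w4.png',cv2.resize(p[100:300,150:366],None,fx=2.7,fy=2.7,interpolation=cv2.INTER_CUBIC))
E
```

```text
t 9.00 pos [ 0.5594 -0.1199  0.4369] q [-0.301  0.044  1.522  0.     1.576 -2.307] F [-0.8  0.1 -1. ] M [ 0.09 -0.19 -0.03] open 0.0174 gf 20.0
grasp [ 0.5594 -0.1199  0.2699] x [-0.907 -0.421  0.   ] y [-0.421  0.907  0.   ] z [-0.  0. -1.]
(np.float64(255.9788675943768), np.float64(201.22106084261486))
(np.float64(255.93702069134892), np.float64(217.27097778148283))
```

View pics/w4.png

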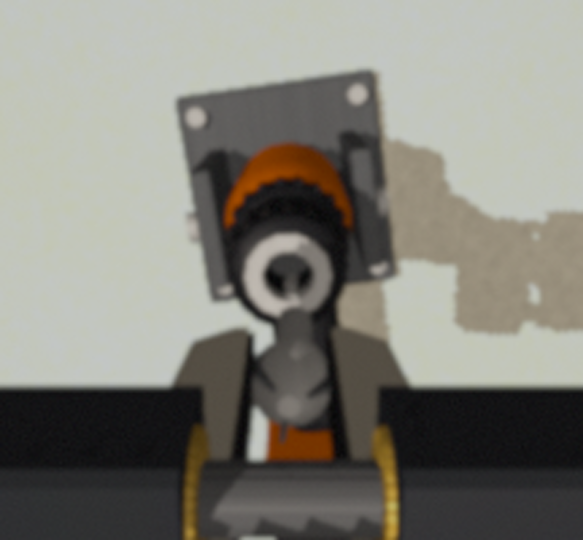

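The silver nose ring is centred near crop (288,276), and the shank's foot is near crop (295,315), slightly to the right. I'll measure both.

```bash
python3 - <<'E'
from h import *
W=np.load('w4.npz');p,d=W['p'],W['d'];g=cv2.cvtColor(p,cv2.COLOR_BGR2GRAY);s=robot.read_state();R=Ro.from_rotvec(s['orientation']).as_matrix();G=s['tool_pos']+.167*R[:,2]
hs=cv2.cvtColor(p,cv2.COLOR_BGR2HSV)
m=np.uint8((g>110)&(hs[...,1]<60));m[:180]=0;m[226:]=0;m[:,:232]=0;m[:,282:]=0
c=max(cv2.findContours(m,0,1)[0],key=cv2.contourArea)[:,0,:];c=c[c[:,1]<212]
P=np.array([onz(W,u,v,.174) for u,v in c])[:,:2]
A=np.c_[2*P,np.ones(len(P))];x=np.linalg.lstsq(A,(P**2).sum(1),rcond=None)[0];print('ring',x[:2],'r',np.sqrt(x[2]+x[:2]@x[:2]),len(P))
L=(np.r_[x[:2],.174]-G)@R*1000;print('mouth in tool rel grasp',L)
# shank/head: row profiles
for v in (212,215,218,221,225,230,235,240):print(v,g[v,240:276])
for z in (0,10,15,20,35,50):print(z,np.round(proj(W,G+R[:,2]*z/1000),1), 'px/mm',round(proj(W,G+R[:,2]*z/1000+R[:,1]*.001)[0]-proj(W,G+R[:,2]*z/1000)[0],2))
E
```

```text
ring [ 0.5597684  -0.12039021] r 0.014365875842735432 63
mouth in tool rel grasp [-0.13430123 -0.56137285 95.846863  ]
212 [ 56  31  38  74 119 155 174 181 185 186 187 184 182 179 174 168 162 158
 156 154 145 131 124 125 125 124 122 111  88  57  31  20  18  32  68 111]
215 [171 143 107  67  39  46  76 108 132 148 159 168 171 158 127  97  80  73
  68  70  71  75  80  85  82  67  50  33  23  15  15  18  20  30  63 107]
218 [197 196 192 181 159 133 108  83  59  41  36  42  57  64  65  64  66  67
  68  70  71  69  69  67  59  44  28  24  25  29  28  26  23  23  52  97]
221 [146 157 175 188 194 195 195 193 190 180 151  97  55  58  63  66  68  69
  70  70  70  70  70  69  65  56  45  39  35  34  28  29  36  50  63  78]
225 [ 75  62  49  90 152 187 196 197 197 192 175 132  83  65  67  68  68  71
  73  74  76  75  73  71  66  56  46  38  38  34  26  24  38  60  73  78]
230 [ 66  43  33  73 127 154 144 113  86  73  71  72  75  77  77  78  81  92
 100 104 101  97  93  88  85  81  78  72  64  49  33  19  20  38  58  74]
235 [53 29 17 18 23 34 45 63 72 76 77 78 80 83 83 84 84 85 86 87 89 88 86 86
 85 88 88 88 86 82 66 40 18 20 41 63]
240 [37 15 23 40 54 55 51 45 44 54 70 79 84 87 88 90 90 91 91 94 95 94 94 94
 92 93 92 89 82 69 50 31 18 16 28 49]
0 [255.5 247.3] px/mm 1.69
10 [255.6 240.2] px/mm 1.59
15 [255.6 236.9] px/mm 1.55
20 [255.7 233.8] px/mm 1.51
35 [255.8 225.4] px/mm 1.4
50 [255.9 218.1] px/mm 1.3
```

The bit and the fingers both appear about 1.9 mm to the side of the calibration's prediction, so the wrist calibration has that bias. Measured relative to the bit, the mouth is about 2.4 mm toward −y of the tool. I'll correct for that, come down closer and compare the two directly.

>>> apply_moves(series=[[[0,-1.2,8],[0,0,0]],[[0,-1.2,10],[0,0,0]],[[0,0,10],[0,0,0]],[[0,0,6],[0,0,0]],[[0,0,0],[0,0,0]],[[0,0,0],[0,0,0]],[[0,0,0],[0,0,0]]])

```text
t: 9.63
tool_pos: [0.5605, -0.1224, 0.4029]
orientation: [-0.681, 3.067, -0.0]
force: [0.7, -0.3, -0.6]
opening: 0.0172
gripper_force: 20.0
```

```bash
python3 - <<'E'
from h import *
s,R=st();c=robot.calibration('wrist');p,d=robot.read_camera('wrist');np.savez('w5.npz',p=p,d=d,**c)
G=s['tool_pos']+.167*R[:,2];print(np.round(proj(c,G+.052*R[:,2]),1),np.round(proj(c,(G[0],G[1],.174)),1))
a=cv2.resize(p[180:250,215:301],None,fx=7,fy=7,interpolation=cv2.INTER_CUBIC);cv2.imwrite('pics/w5.png',a)
T,_=robot.read_camera('top');S,_=robot.read_camera('side');np.savez('ts5.npz',T=T,S=S)
E
```

```text
t 9.63 pos [ 0.5605 -0.1224  0.4029] q [-0.304  0.061  1.566 -0.     1.515 -2.312] F [ 0.7 -0.3 -0.6] M [ 0.07 -0.16 -0.06] open 0.0172 gf 20.0
grasp [ 0.5605 -0.1224  0.2359] x [-0.906 -0.423 -0.   ] y [-0.423  0.906 -0.   ] z [ 0. -0. -1.]
[255.9 217.2] [256.  213.1]
```

View pics/w5.png

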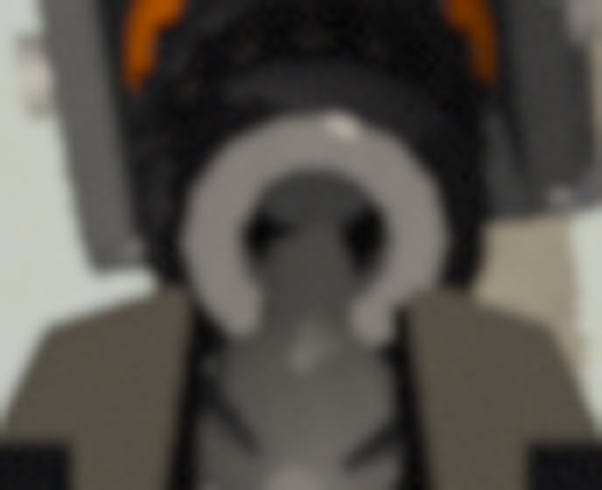

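```bash
python3 - <<'E'
from h import *
W=np.load('w5.npz');p=W['p'];g=cv2.cvtColor(p,cv2.COLOR_BGR2GRAY);s,R=st();G=s['tool_pos']+.167*R[:,2]
hs=cv2.cvtColor(p,cv2.COLOR_BGR2HSV)
m=np.uint8((g>95)&(hs[...,1]<70));m[:193]=0;m[228:]=0;m[:,:238]=0;m[:,282:]=0
c=max(cv2.findContours(m,0,1)[0],key=cv2.contourArea)[:,0,:].astype(float)
P=np.array([onz(W,u,v,.174) for u,v in c]);P=(P-G)@R*1000
cen=np.array([0,-0.]);
for k in range(6):
    r=np.hypot(*(P[:,:2]-cen).T);k=(r>12.5)&(r<16.5)&(P[:,0]>cen[0]-6);Q=P[k,:2]
    x=np.linalg.lstsq(np.c_[2*Q,np.ones(len(Q))],(Q**2).sum(1),rcond=None)[0];cen=x[:2]
print('mouth tool xy',cen,np.sqrt(x[2]+cen@cen),k.sum())
print(g[205:226,254:266])
print('row edges');print(g[219:225,246:272])
for v in (211,212,213,214,215,216,217):print(v,(onz(W,259,v,G[2]-.052)-G)@R*1000)
print((onz(W,259.1,220,G[2]-.045)-G)@R*1000)
E
```

```text
t 9.78 pos [ 0.5607 -0.1224  0.4034] q [-0.304  0.06   1.565  0.     1.515 -2.312] F [ 0.5 -0.4 -0.2] M [ 0.06 -0.11  0.03] open 0.0170 gf 20.0
grasp [ 0.5608 -0.1225  0.2364] x [-0.906 -0.423 -0.001] y [-0.423  0.906 -0.001] z [ 0.001 -0.    -1.   ]
mouth tool xy [-0.12674472  3.13474907] 14.234855390855115 63
[[ 94  82  71  66  64  62  65  66  68  74  85  97]
 [ 71  63  60  59  59  58  59  58  59  61  65  73]
 [ 59  57  58  57  58  57  58  59  59  57  58  61]
 [ 58  59  58  58  58  59  58  60  58  57  59  58]
 [ 56  58  59  58  58  58  58  59  59  58  57  54]
 [ 50  55  58  58  56  58  60  59  58  56  50  44]
 [ 38  45  52  55  58  59  60  61  59  51  42  30]
 [ 24  33  42  51  58  64  66  64  62  47  33  19]
 [ 23  35  48  56  64  67  70  69  64  50  28  12]
 [ 41  51  59  64  69  71  70  71  65  53  32  13]
 [ 53  62  66  68  69  70  70  71  69  59  41  22]
 [ 59  65  69  69  71  72  71  70  70  64  51  31]
 [ 60  66  68  70  71  71  71  72  70  68  58  39]
 [ 65  67  69  69  70  71  71  71  71  69  62  47]
 [ 64  66  68  70  69  71  72  71  71  69  66  58]
 [ 64  67  68  70  72 
[... 581 characters left out ...]
1  70
   70  72  78  93 110 122 127 126]
 [126 127 126 126 122 112  88  70  67  68  69  71  71  72  71  72  71  71
   73  82  97 109 120 125 123 118]
 [123 125 126 126 124 111  86  68  66  69  70  71  72  71  73  71  72  72
   79  97 113 122 126 124 114  97]
 [113 122 126 126 124 109  85  66  66  68  71  71  73  76  76  72  71  71
   83 103 121 127 128 123 107  76]]
211 [ 5.58468223  2.57066108 51.99324374]
212 [ 4.77397558  2.57229206 51.99394336]
213 [ 3.96163993  2.57392632 51.99464438]
214 [ 3.14767037  2.57556387 51.99534681]
215 [ 2.33206197  2.57720472 51.99605066]
216 [ 1.51480977  2.57884888 51.99675593]
217 [ 0.6959088   2.58049635 51.99746261]
[ 0.8400989   2.60262144 44.99731641]
```

```bash
python3 - <<'E'
from h import *
W=np.load('w5.npz');p=W['p'];g=cv2.cvtColor(p,cv2.COLOR_BGR2GRAY).astype(float);s=robot.read_state();R=Ro.from_rotvec(s['orientation']).as_matrix();G=s['tool_pos']+.167*R[:,2]
# radial edges of ring: bright->dark outward, from approx centre
cu,cv_=259.5,212.
def fit(sign,r0,r1,angs):
    pts=[]
    for a in angs:
        rr=np.arange(r0,r1,.25);u=cu+rr*np.cos(a);v=cv_+rr*np.sin(a)*.95
        pr=cv2.remap(g.astype(np.float32),u.astype(np.float32)[None],v.astype(np.float32)[None],1)[0]
        k=np.argmax(sign*np.gradient(cv2.GaussianBlur(pr[None],(5,1),0)[0]));pts.append((u[k],v[k]))
    Q=np.array([(onz(W,*q,.174)-G)@R*1000 for q in pts])[:,:2]
    for _ in range(3):
        x=np.linalg.lstsq(np.c_[2*Q,np.ones(len(Q))],(Q**2).sum(1),rcond=None)[0];r=np.sqrt(x[2]+x[:2]@x[:2]);e=np.hypot(*(Q-x[:2]).T)-r;Q=Q[abs(e)<max(.3,1.5*e.std())]
    print(np.round(x[:2],2),round(r,2),len(Q),round(e.std(),2))
A=np.radians(np.r_[150:392:4])
fit(-1,14,23,A);fit(1,5,15,A)
for v in(226,228,230):print(np.int32(g[v,246:272]))
E
```

```text
[-0.36  3.04] 15.2 54 0.16
[0.01 3.05] 8.28 52 0.12
[ 69  98 116 119 115  99  80  70  71  72  74  80  86  88  85  82  79  76
  85 103 120 126 127 122 103  63]
[ 31  54  72  80  79  75  73  74  76  77  81  90  98  98  96  92  88  84
  83  88  97 107 109  99  77  46]
[ 41  54  65  70  73  75  77  77  79  84  94 105 108 105 100  93  88  85
  81  81  80  78  69  50  31  16]
```

>>> apply_moves(series=[[[-0.3,1.2,0],[0,0,0]],[[0,0,4],[0,0,0]],[[0,0,4],[0,0,0]],[[0,0,2],[0,0,0]],[[0,0,2],[0,0,0]],[[0,0,2],[0,0,0]],[[0,0,1],[0,0,0]],[[0,0,1],[0,0,0]],[[0,0,0],[0,0,0]],[[0,0,0],[0,0,0]]])

```text
t: 10.62
tool_pos: [0.5603, -0.1212, 0.3868]
orientation: [-0.681, 3.067, -0.0]
force: [-0.2, 0.1, -1.4]
opening: 0.0173
gripper_force: 20.0
```

```bash
python3 - <<'E'
from h import *
s,R=st();c=robot.calibration('wrist');p,d=robot.read_camera('wrist');np.savez('w6.npz',p=p,d=d,**c)
a=cv2.resize(p[185:255,215:301],None,fx=7,fy=7,interpolation=cv2.INTER_CUBIC);cv2.imwrite('pics/w6.png',a)
E
```

```text
t 10.62 pos [ 0.5603 -0.1212  0.3868] q [-0.302  0.067  1.589 -0.     1.486 -2.31 ] F [-0.2  0.1 -1.4] M [ 0.07 -0.1  -0.04] open 0.0173 gf 20.0
grasp [ 0.5603 -0.1212  0.2198] x [-0.906 -0.423 -0.   ] y [-0.423  0.906 -0.   ] z [ 0. -0. -1.]
```

View pics/w6.png

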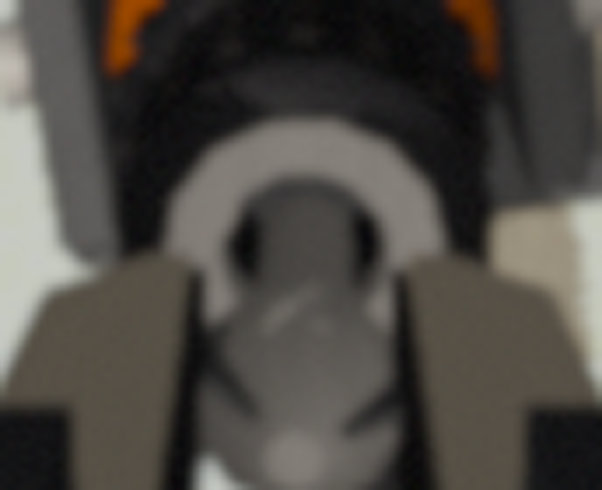

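The shank is centred in the bore, at crop 260–355 inside a ring of 165–445, and there is no contact force. I'll continue down.

>>> apply_moves(series=[[[0,0,2],[0,0,0]],[[0,0,2],[0,0,0]],[[0,0,2],[0,0,0]],[[0,0,2],[0,0,0]],[[0,0,2],[0,0,0]],[[0,0,0],[0,0,0]]])

```text
t: 11.17
tool_pos: [0.5601, -0.1211, 0.376]
orientation: [0.681, -3.066, -0.001]
force: [-0.1, 0.2, -0.6]
opening: 0.017
gripper_force: 20.0
```

>>> apply_moves(series=[[[0,0,2],[0,0,0]],[[0,0,2],[0,0,0]],[[0,0,2],[0,0,0]],[[0,0,2],[0,0,0]],[[0,0,1],[0,0,0]],[[0,0,1],[0,0,0]],[[0,0,0],[0,0,0]]])

```text
t: 11.75
tool_pos: [0.5602, -0.1211, 0.3665]
orientation: [0.681, -3.067, -0.0]
force: [-0.4, -0.2, -0.4]
opening: 0.0168
gripper_force: 20.0
```

```bash
python3 -c "
from h import *
st()"
```

```text
t 11.75 pos [ 0.5602 -0.1211  0.3665] q [-0.302  0.079  1.613  0.     1.45  -2.31 ] F [-0.4 -0.2 -0.4] M [ 0.09 -0.18 -0.04] open 0.0168 gf 20.0
grasp [ 0.5601 -0.1211  0.1995] x [-0.906 -0.423  0.   ] y [-0.423  0.906  0.   ] z [-0.  0. -1.]
```

>>> apply_moves(series=[[[0,0,1],[0,0,0]],[[0,0,1],[0,0,0]],[[0,0,0.5],[0,0,0]],[[0,0,0],[0,0,0]]])

```text
t: 12.08
tool_pos: [0.5602, -0.1211, 0.3641]
orientation: [0.681, -3.067, -0.0]
force: [0.8, 0.2, -0.1]
opening: 0.0172
gripper_force: 20.0
```

>>> apply_moves(series=[[[0,0,0.5],[0,0,0]],[[0,0,0],[0,0,0]],[[0,0,0],[0,0,0]]])

```text
t: 12.33
tool_pos: [0.5603, -0.1212, 0.3637]
orientation: [0.681, -3.067, -0.0]
force: [-0.5, -0.2, -0.4]
opening: 0.017
gripper_force: 20.0
```

>>> apply_moves(series=[[[0,0,0.5],[0,0,0]],[[0,0,0],[0,0,0]],[[0,0,0],[0,0,0]]])

```text
t: 12.58
tool_pos: [0.5602, -0.1211, 0.3632]
orientation: [0.681, -3.067, -0.0]
force: [-0.2, -0.9, -0.3]
opening: 0.0173
gripper_force: 20.0
```

>>> apply_moves(series=[[[0,0,0.5],[0,0,0]],[[0,0,0],[0,0,0]],[[0,0,0],[0,0,0]]])

```text
t: 12.83
tool_pos: [0.5603, -0.1212, 0.3631]
orientation: [-0.681, 3.066, -0.0]
force: [-0.5, 0.3, 1.7]
opening: 0.0171
gripper_force: 20.0
```

>>> apply_moves(series=[[[0,0,0.5],[0,0,0]],[[0,0,0],[0,0,0]],[[0,0,0],[0,0,0]]])

```text
t: 13.08
tool_pos: [0.5604, -0.1211, 0.3629]
orientation: [-0.681, 3.066, -0.001]
force: [0.2, 0.8, 5.6]
opening: 0.0173
gripper_force: 20.0
```

The bit is resting on the bottom at 5.6 N. Now I'll release it and lower the open fingers around the sleeve.

>>> apply_moves(series=[[[0,0,0],[0,0,0]],[[0,0,0],[0,0,0]],[[0,0,0],[0,0,0]],[[0,0,0],[0,0,0]],[[0,0,0],[0,0,0]],[[0,0,0],[0,0,0]]], claw=0.7)

```text
t: 13.58
tool_pos: [0.5602, -0.1211, 0.362]
orientation: [0.681, -3.066, -0.0]
force: [0.1, -0.4, 0.6]
opening: 0.0524
gripper_force: 0.0
```

>>> apply_moves(series=[[[0,0,4],[0,0,0]],[[0,0,6],[0,0,0]],[[0,0,6],[0,0,0]],[[0,0,6],[0,0,0]],[[0,0,6],[0,0,0]],[[0,0,5],[0,0,0]],[[0,0,2.5],[0,0,0]],[[0,0,0],[0,0,0]],[[0,0,0],[0,0,0]]])

```text
t: 14.33
tool_pos: [0.5602, -0.1211, 0.3266]
orientation: [0.681, -3.067, -0.0]
force: [-0.2, 0.4, 0.5]
opening: 0.0652
gripper_force: 0.0
```

```bash
python3 - <<'E'
from h import *
s,R=st();c=robot.calibration('wrist');p,d=robot.read_camera('wrist')
S,_=robot.read_camera('side')
cs=robot.calibration('side');u,v=map(int,proj(cs,(.56,-.12,.18)))
a=cv2.resize(p[170:320,150:362],(565,400),interpolation=cv2.INTER_CUBIC);b=cv2.resize(S[v-40:v+40,u-20:u+27],(235,400),interpolation=cv2.INTER_CUBIC)
cv2.imwrite('pics/w7.png',np.hstack([a,b]))
E
```

```text
t 14.33 pos [ 0.5602 -0.1211  0.3266] q [-0.302  0.108  1.657  0.     1.377 -2.31 ] F [-0.2  0.4  0.5] M [ 0.12 -0.15 -0.  ] open 0.0652 gf 0.0
grasp [ 0.5602 -0.1211  0.1596] x [-0.906 -0.423  0.   ] y [-0.423  0.906  0.   ] z [-0.  0. -1.]
```

View pics/w7.png

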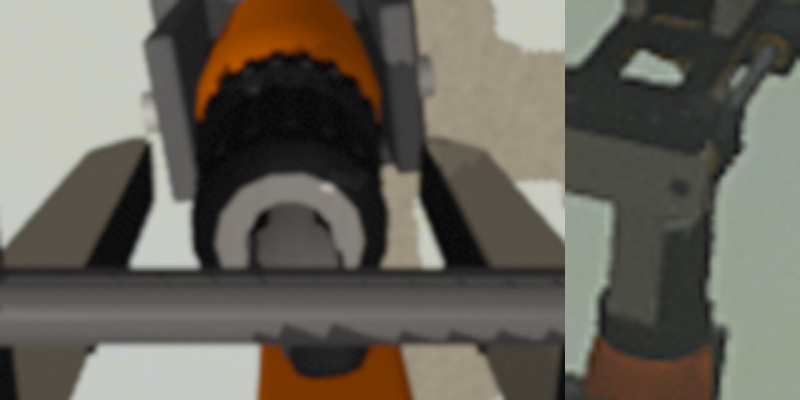

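The bit stands in the chuck with the fingers straddling the sleeve. I'll grip it at 40 N and start turning clockwise.

>>> apply_moves(series=[[[0,0,0],[0,0,0]],[[0,0,0],[0,0,0]],[[0,0,0],[0,0,0]],[[0,0,0],[0,0,0]],[[0,0,0],[0,0,0]],[[0,0,0],[0,0,0]]], claw=0, newtons=40)

```text
t: 14.93
tool_pos: [0.5602, -0.1208, 0.3269]
orientation: [0.682, -3.067, -0.001]
force: [-2.3, 4.6, 2.4]
opening: 0.0417
gripper_force: 40.0
```

```bash
python3 -c "
from h import *
st()"
```

```text
t 14.93 pos [ 0.5602 -0.1208  0.3269] q [-3.020e-01  1.070e-01  1.657e+00  1.000e-03  1.378e+00 -2.310e+00] F [-2.3  4.6  2.4] M [ 0.74  0.32 -0.04] open 0.0417 gf 40.0
grasp [ 0.5601 -0.1207  0.1599] x [-0.906 -0.424 -0.   ] y [-0.424  0.906  0.001] z [-0.     0.001 -1.   ]
```

>>> apply_moves(series=[[[0,0,0],[0,0,0.05]],[[0,0,0],[0,0,0.1]],[[0,0,0],[0,0,0.1]],[[0,0,0],[0,0,0.1]]])

```text
t: 15.27
tool_pos: [0.5602, -0.1206, 0.327]
orientation: [0.13, -3.139, -0.002]
force: [-3.0, 5.8, 4.9]
opening: 0.042
gripper_force: 40.0
```

```bash
python3 -c "
from h import *
st()"
```

```text
t 15.27 pos [ 0.5602 -0.1206  0.327 ] q [-3.020e-01  1.070e-01  1.657e+00  1.000e-03  1.378e+00 -1.956e+00] F [-3.   5.8  4.9] M [0.89 0.34 0.09] open 0.0420 gf 40.0
grasp [ 0.5601 -0.1204  0.16  ] x [-0.997 -0.083  0.   ] y [-0.083  0.997  0.001] z [-0.     0.001 -1.   ]
```

>>> apply_moves(series=[[[0,0,0],[0,0,0.1]],[[0,0,0],[0,0,0.1]],[[0,0,0],[0,0,0.1]],[[0,0,0],[0,0,0.1]],[[0,0,0],[0,0,0.1]],[[0,0,0],[0,0,0.1]]])

```text
t: 15.77
tool_pos: [0.5602, -0.1203, 0.327]
orientation: [-0.803, -3.037, -0.002]
force: [-3.6, 6.6, 4.3]
opening: 0.0422
gripper_force: 40.0
```

```bash
python3 -c "
from h import *
st()"
```

```text
t 15.77 pos [ 0.5602 -0.1203  0.327 ] q [-3.020e-01  1.070e-01  1.657e+00  1.000e-03  1.378e+00 -1.356e+00] F [-3.6  6.6  4.3] M [1.11 0.3  0.08] open 0.0422 gf 40.0
grasp [ 0.5602 -0.1201  0.16  ] x [-0.869  0.494  0.001] y [0.494 0.869 0.001] z [-0.     0.002 -1.   ]
```

>>> apply_moves(series=[[[0.4,0.7,0],[0,0,0.1]],[[0,0,0],[0,0,0.1]],[[0,0,0],[0,0,0.1]],[[0,0,0],[0,0,0.1]],[[0,0,0],[0,0,0]]])

```text
t: 16.18
tool_pos: [0.5603, -0.1199, 0.327]
orientation: [-1.391, -2.817, -0.001]
force: [-2.0, 4.8, 4.1]
opening: 0.0423
gripper_force: 40.0
```

```bash
cat > m.py <<'E'
from h import *
s=robot.read_state();print('%.2f q6 %.3f Mz %.3f tau6 %.3f'%(s['t'],s['q'][5],s['wrist_torque'][2],s['joint_torque'][5]),np.round(s['force'],1),np.round(s['tool_pos'],4))
E
python3 m.py
```

```text
16.18 q6 -0.954 Mz 0.061 tau6 2.331 [-2.   4.8  4.1] [ 0.5603 -0.1199  0.327 ]
```

>>> apply_moves(series=[[[0,0,0],[0,0,0.1]]])

```text
t: 16.27
tool_pos: [0.5603, -0.1199, 0.327]
orientation: [-1.517, -2.751, -0.001]
force: [-1.4, 5.5, 2.9]
opening: 0.0422
gripper_force: 40.0
```

```bash
python3 m.py
```

```text
16.27 q6 -0.864 Mz 0.100 tau6 -3.986 [-1.4  5.5  2.9] [ 0.5603 -0.1199  0.327 ]
```

>>> apply_moves(series=[[[0,0,0],[0,0,0.1]]])

```text
t: 16.35
tool_pos: [0.5604, -0.1199, 0.3269]
orientation: [-1.659, -2.668, -0.001]
force: [-0.7, 5.7, 2.7]
opening: 0.0421
gripper_force: 40.0
```

```bash
python3 m.py
```

```text
16.35 q6 -0.759 Mz 0.060 tau6 -2.834 [-0.7  5.7  2.7] [ 0.5604 -0.1199  0.3269]
```

>>> apply_moves(series=[[[0,0,0],[0,0,0.1]]])

```text
t: 16.43
tool_pos: [0.5604, -0.1198, 0.3269]
orientation: [-1.791, -2.581, -0.002]
force: [-0.6, 3.8, 2.7]
opening: 0.0422
gripper_force: 40.0
```

```bash
python3 m.py
```

```text
16.43 q6 -0.658 Mz 0.140 tau6 -2.445 [-0.6  3.8  2.7] [ 0.5604 -0.1198  0.3269]
```

>>> apply_moves(series=[[[0,0,0],[0,0,0.08]]])

```text
t: 16.52
tool_pos: [0.5604, -0.1199, 0.3269]
orientation: [-1.893, -2.507, -0.002]
force: [-0.6, 5.7, 2.8]
opening: 0.0419
gripper_force: 40.0
```

```bash
python3 m.py
```

```text
16.52 q6 -0.578 Mz 0.103 tau6 -1.457 [-0.6  5.7  2.8] [ 0.5604 -0.1199  0.3269]
```

>>> apply_moves(series=[[[0,0,0],[0,0,0.08]]])

```text
t: 16.6
tool_pos: [0.5605, -0.1198, 0.3269]
orientation: [1.991, 2.43, 0.002]
force: [-0.1, 5.2, 2.9]
opening: 0.0421
gripper_force: 40.0
```

```bash
python3 m.py
```

```text
16.60 q6 -0.499 Mz 0.074 tau6 -1.802 [-0.1  5.2  2.9] [ 0.5605 -0.1198  0.3269]
```

>>> apply_moves(series=[[[0,0,0],[0,0,0.08]]])

```text
t: 16.68
tool_pos: [0.5605, -0.1198, 0.3269]
orientation: [2.086, 2.349, 0.002]
force: [-0.2, 5.2, 2.2]
opening: 0.0422
gripper_force: 40.0
```

```bash
python3 m.py
```

```text
16.68 q6 -0.419 Mz 0.100 tau6 -1.892 [-0.2  5.2  2.2] [ 0.5605 -0.1198  0.3269]
```

>>> apply_moves(series=[[[0,0,0],[0,0,0.08]]])

```text
t: 16.77
tool_pos: [0.5605, -0.1198, 0.327]
orientation: [2.178, 2.264, 0.002]
force: [1.0, 5.6, 2.0]
opening: 0.0418
gripper_force: 40.0
```

```bash
python3 m.py
```

```text
16.77 q6 -0.339 Mz 0.161 tau6 -1.901 [1.  5.6 2. ] [ 0.5605 -0.1198  0.327 ]
```

>>> apply_moves(series=[[[0,0,0],[0,0,0.08]]])

```text
t: 16.85
tool_pos: [0.5606, -0.1198, 0.3269]
orientation: [2.267, 2.175, 0.002]
force: [0.4, 5.4, 1.3]
opening: 0.042
gripper_force: 40.0
```

```bash
python3 m.py
```

```text
16.85 q6 -0.259 Mz 0.150 tau6 -1.901 [0.4 5.4 1.3] [ 0.5606 -0.1198  0.3269]
```

>>> apply_moves(series=[[[0,0,0],[0,0,0.08]]])

```text
t: 16.93
tool_pos: [0.5606, -0.1198, 0.327]
orientation: [2.352, 2.082, 0.002]
force: [1.6, 5.9, 2.1]
opening: 0.042
gripper_force: 40.0
```

```bash
python3 m.py
```

```text
16.93 q6 -0.179 Mz 0.088 tau6 -1.901 [1.6 5.9 2.1] [ 0.5606 -0.1198  0.327 ]
```

>>> apply_moves(series=[[[0,0,0],[0,0,0.08]]])

```text
t: 17.02
tool_pos: [0.5606, -0.1198, 0.327]
orientation: [2.434, 1.987, 0.002]
force: [1.8, 5.1, 2.0]
opening: 0.0421
gripper_force: 40.0
```

```bash
python3 m.py
```

```text
17.02 q6 -0.099 Mz 0.123 tau6 -1.901 [1.8 5.1 2. ] [ 0.5606 -0.1198  0.327 ]
```

>>> apply_moves(series=[[[0,0,0],[0,0,0.08]]])

```text
t: 17.1
tool_pos: [0.5606, -0.1198, 0.327]
orientation: [2.511, 1.888, 0.002]
force: [2.0, 5.3, 1.2]
opening: 0.0418
gripper_force: 40.0
```

```bash
python3 m.py
```

```text
17.10 q6 -0.019 Mz 0.120 tau6 -1.901 [2.  5.3 1.2] [ 0.5606 -0.1198  0.327 ]
```

>>> apply_moves(series=[[[0,0,0],[0,0,0.08]]])

```text
t: 17.18
tool_pos: [0.5607, -0.1199, 0.327]
orientation: [2.585, 1.786, 0.003]
force: [2.5, 5.0, 1.7]
opening: 0.0421
gripper_force: 40.0
```

```bash
python3 m.py
```

```text
17.18 q6 0.061 Mz 0.101 tau6 -1.901 [2.5 5.  1.7] [ 0.5607 -0.1199  0.327 ]
```

>>> apply_moves(series=[[[0,0,0],[0,0,0.08]]])

```text
t: 17.27
tool_pos: [0.5607, -0.1199, 0.327]
orientation: [2.654, 1.681, 0.003]
force: [2.3, 5.2, 1.4]
opening: 0.042
gripper_force: 40.0
```

```bash
python3 m.py
```

```text
17.27 q6 0.141 Mz 0.110 tau6 -1.901 [2.3 5.2 1.4] [ 0.5607 -0.1199  0.327 ]
```

>>> apply_moves(series=[[[0,0,0],[0,0,0.08]]])

```text
t: 17.35
tool_pos: [0.5607, -0.1199, 0.327]
orientation: [2.719, 1.573, 0.003]
force: [3.3, 4.4, 0.6]
opening: 0.0421
gripper_force: 40.0
```

```bash
python3 m.py
```

```text
17.35 q6 0.221 Mz 0.089 tau6 -1.899 [3.3 4.4 0.6] [ 0.5607 -0.1199  0.327 ]
```

>>> apply_moves(series=[[[0,0,0],[0,0,0.08]]])

```text
t: 17.43
tool_pos: [0.5608, -0.1199, 0.327]
orientation: [2.78, 1.463, 0.003]
force: [3.2, 4.1, 0.8]
opening: 0.0419
gripper_force: 40.0
```

```bash
python3 m.py
```

```text
17.43 q6 0.301 Mz 0.081 tau6 -1.897 [3.2 4.1 0.8] [ 0.5608 -0.1199  0.327 ]
```

>>> apply_moves(series=[[[0,0,0],[0,0,0.08]]])

```text
t: 17.52
tool_pos: [0.5608, -0.1199, 0.327]
orientation: [2.836, 1.351, 0.003]
force: [2.6, 4.1, 0.8]
opening: 0.0422
gripper_force: 40.0
```

```bash
python3 m.py
```

```text
17.52 q6 0.381 Mz 0.115 tau6 -1.894 [2.6 4.1 0.8] [ 0.5608 -0.1199  0.327 ]
```

>>> apply_moves(series=[[[0,0,0],[0,0,0.08]]])

```text
t: 17.6
tool_pos: [0.5608, -0.1199, 0.327]
orientation: [2.888, 1.237, 0.003]
force: [3.0, 3.4, 0.4]
opening: 0.0423
gripper_force: 40.0
```

```bash
python3 m.py
```

```text
17.60 q6 0.461 Mz 0.107 tau6 -1.888 [3.  3.4 0.4] [ 0.5608 -0.1199  0.327 ]
```

>>> apply_moves(series=[[[0,0,0],[0,0,0.08]]])

```text
t: 17.68
tool_pos: [0.5608, -0.12, 0.327]
orientation: [2.935, 1.12, 0.003]
force: [2.9, 3.4, 0.7]
opening: 0.042
gripper_force: 40.0
```

```bash
python3 m.py
```

```text
17.68 q6 0.541 Mz 0.129 tau6 -1.880 [2.9 3.4 0.7] [ 0.5608 -0.12    0.327 ]
```

>>> apply_moves(series=[[[0,0,0],[0,0,0.08]]])

```text
t: 17.77
tool_pos: [0.5608, -0.12, 0.327]
orientation: [2.977, 1.002, 0.003]
force: [3.2, 4.3, -0.6]
opening: 0.0417
gripper_force: 40.0
```

```bash
python3 m.py
```

```text
17.77 q6 0.621 Mz 0.096 tau6 -1.869 [ 3.2  4.3 -0.6] [ 0.5608 -0.12    0.327 ]
```

>>> apply_moves(series=[[[0,0,0],[0,0,0.08]]])

```text
t: 17.85
tool_pos: [0.5609, -0.12, 0.327]
orientation: [3.015, 0.882, 0.003]
force: [4.8, 3.4, -0.2]
opening: 0.0421
gripper_force: 40.0
```

```bash
python3 m.py
```

```text
17.85 q6 0.701 Mz 0.177 tau6 -1.857 [ 4.8  3.4 -0.2] [ 0.5609 -0.12    0.327 ]
```

>>> apply_moves(series=[[[0,0,0],[0,0,0.08]]])

```text
t: 17.93
tool_pos: [0.5609, -0.1201, 0.327]
orientation: [3.048, 0.761, 0.004]
force: [3.9, 3.0, -0.4]
opening: 0.0419
gripper_force: 40.0
```

```bash
python3 m.py
```

```text
17.93 q6 0.781 Mz 0.151 tau6 -1.844 [ 3.9  3.  -0.4] [ 0.5609 -0.1201  0.327 ]
```

>>> apply_moves(series=[[[0,0,0],[0,0,0.08]]])

```text
t: 18.02
tool_pos: [0.5609, -0.1201, 0.327]
orientation: [3.076, 0.638, 0.004]
force: [4.4, 2.8, 0.2]
opening: 0.0419
gripper_force: 40.0
```

```bash
python3 m.py
```

```text
18.02 q6 0.861 Mz 0.349 tau6 -1.649 [4.4 2.8 0.2] [ 0.5609 -0.1201  0.327 ]
```

>>> apply_moves(series=[[[0,0,0],[0,0,0.08]]])

```text
t: 18.1
tool_pos: [0.5609, -0.1201, 0.327]
orientation: [3.099, 0.515, 0.004]
force: [4.4, 2.6, -0.9]
opening: 0.042
gripper_force: 40.0
```

```bash
python3 m.py
```

```text
18.10 q6 0.941 Mz 0.161 tau6 -1.799 [ 4.4  2.6 -0.9] [ 0.5609 -0.1201  0.327 ]
```

The torque rose to 0.35 and fell to 0.16, which looks like the first click. A small further turn should confirm it.

>>> apply_moves(series=[[[0,0,0],[0,0,0.05]]])

```text
t: 18.18
tool_pos: [0.5609, -0.1201, 0.327]
orientation: [3.111, 0.436, 0.004]
force: [3.4, 2.2, -0.2]
opening: 0.0415
gripper_force: 40.0
```

```bash
python3 m.py
```

```text
18.18 q6 0.992 Mz -0.065 tau6 -0.674 [ 3.4  2.2 -0.2] [ 0.5609 -0.1201  0.327 ]
```

>>> apply_moves(series=[[[0,0,0],[0,0,0.05]]])

```text
t: 18.27
tool_pos: [0.5609, -0.1202, 0.327]
orientation: [3.121, 0.36, 0.004]
force: [3.9, 2.6, -0.4]
opening: 0.0418
gripper_force: 40.0
```

```bash
python3 m.py
```

```text
18.27 q6 1.040 Mz -0.110 tau6 -1.207 [ 3.9  2.6 -0.4] [ 0.5609 -0.1202  0.327 ]
```

>>> apply_moves(series=[[[0,0,0],[0,0,0.05]]])

```text
t: 18.35
tool_pos: [0.5609, -0.1202, 0.327]
orientation: [3.129, 0.283, 0.004]
force: [4.4, 1.4, -1.0]
opening: 0.0423
gripper_force: 40.0
```

```bash
python3 m.py
```

```text
18.35 q6 1.089 Mz 0.156 tau6 -1.074 [ 4.4  1.4 -1. ] [ 0.5609 -0.1202  0.327 ]
```

>>> apply_moves(series=[[[0,0,0],[0,0,0.05]]])

```text
t: 18.43
tool_pos: [0.5609, -0.1202, 0.327]
orientation: [3.135, 0.205, 0.004]
force: [4.4, 1.7, -1.3]
opening: 0.0423
gripper_force: 40.0
```

```bash
python3 m.py
```

```text
18.43 q6 1.139 Mz 0.092 tau6 -1.100 [ 4.4  1.7 -1.3] [ 0.5609 -0.1202  0.327 ]
```

>>> apply_moves(series=[[[0,0,0],[0,0,0.03]],[[0,0,0],[0,0,0]]])

```text
t: 18.6
tool_pos: [0.5609, -0.1202, 0.327]
orientation: [3.137, 0.158, 0.004]
force: [4.8, 3.0, -0.9]
opening: 0.0419
gripper_force: 40.0
```

```bash
python3 m.py
```

```text
18.60 q6 1.169 Mz 0.170 tau6 0.891 [ 4.8  3.  -0.9] [ 0.5609 -0.1202  0.327 ]
```

One click is confirmed: the torque snapped from 0.35 to −0.1 and is back at the drag level. Now I'll let go and back straight up.

>>> apply_moves(series=[[[0,0,0],[0,0,0]],[[0,0,0],[0,0,0]],[[0,0,0],[0,0,0]],[[0,0,0],[0,0,0]],[[0,0,0],[0,0,0]],[[0,0,0],[0,0,0]]], claw=0.7)

```text
t: 19.1
tool_pos: [0.5602, -0.1204, 0.3267]
orientation: [3.138, 0.156, -0.0]
force: [-1.1, 0.6, -0.5]
opening: 0.0646
gripper_force: 0.0
```

>>> apply_moves(series=[[[0,0,-6],[0,0,0]],[[0,0,-12],[0,0,0]],[[0,0,-18],[0,0,0]],[[0,0,-18],[0,0,0]],[[0,0,-18],[0,0,0]],[[0,0,-18],[0,0,0]],[[0,0,-18],[0,0,0]],[[0,0,-12],[0,0,0]],[[0,0,0],[0,0,0]],[[0,0,0],[0,0,0]]])

```text
t: 19.93
tool_pos: [0.5604, -0.1204, 0.4478]
orientation: [3.137, 0.155, 0.003]
force: [-0.0, 0.8, -0.7]
opening: 0.0652
gripper_force: 0.0
```

```bash
python3 - <<'E'
from h import *
s,R=st();p,d=robot.read_camera('wrist');S,_=robot.read_camera('side')
a=cv2.resize(p[120:270,156:356],(400,300),interpolation=cv2.INTER_CUBIC)
cs=robot.calibration('side');u,v=map(int,proj(cs,(.56,-.12,.17)))
b=cv2.resize(S[v-25:v+50,u-50:u+50],(400,300),interpolation=cv2.INTER_CUBIC)
cv2.imwrite('pics/w8.png',np.hstack([a,b]))
E
```

```text
t 19.93 pos [ 0.5604 -0.1204  0.4478] q [-0.301  0.043  1.503 -0.     1.594  1.171] F [-0.   0.8 -0.7] M [-0.1   0.05  0.01] open 0.0652 gf 0.0
grasp [ 0.5608 -0.1205  0.2808] x [0.995 0.099 0.002] y [ 0.099 -0.995  0.001] z [ 0.002 -0.001 -1.   ]
```

View pics/w8.png

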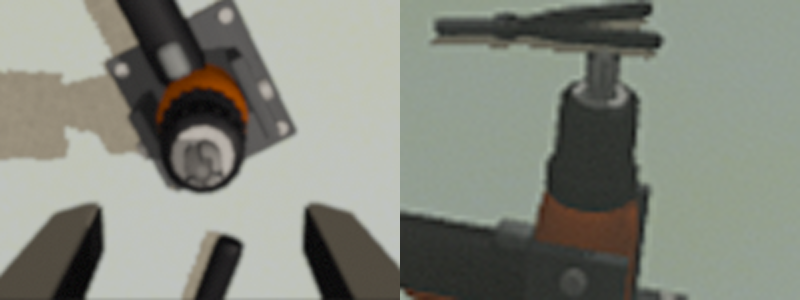

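The bit stands upright in the chuck, in the wrist crop near (200,160) and in the side crop at (602,75), and nothing is touching it. I'll check the tip height from depth and the other bits' positions, then hand in.

```bash
python3 - <<'E'
from h import *
c=robot.calibration('wrist');p,d=robot.read_camera('wrist');v,u=np.nonzero(d>0);z=d[v,u];E=c['extrinsics']
P=(np.stack([(u-c['cx'])/c['fx']*z,(v-c['cy'])/c['fy']*z,z],1)-E[:3,3])@E[:3,:3]
k=(np.hypot(P[:,0]-.56,P[:,1]+.121)<.012)&(P[:,2]<.22);Q=P[k];print('top z',np.percentile(Q[:,2],[50,90,97,99.5]),Q[Q[:,2]>np.percentile(Q[:,2],97)].mean(0))
S,_=robot.read_camera('side');T,_=robot.read_camera('top');a=np.load('side0.npz')['p'];b=np.load('top0.npz')['p']
print('stand diff',np.abs(S[240:320,175:215].astype(int)-a[240:320,175:215]).max(),'tape',np.abs(S[215:260,130:180].astype(int)-a[215:260,130:180]).max(),'screwdriver',np.abs(S[205:280,350:425].astype(int)-a[205:280,350:425]).mean())
E
```

```text
top z [0.19231693 0.19805058 0.19937542 0.19987223] [ 0.56034428 -0.12010582  0.19977108]
stand diff 62 tape 9 screwdriver 4.707081481481482
```

```bash
python3 -c "
from plant import robot
print(robot.close_job())"
```

```text
the job is handed in; nothing more can be done
None
```

The countersink is fitted: it rests on the bottom of the chuck (tip measured at 0.200 m, expected 0.199), the sleeve was tightened to one ratchet click read from the torque, and I let go and handed the job in at about 20 s; I didn't touch the other bits, screwdriver or tape roll.

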